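# Seat the tapered filter cone in the ink filter pot

## Robot

A 7-joint arm with a two-finger parallel gripper is mounted at the origin on the work surface. World frame = base frame: x ahead of the robot, y to its left, z up, the work surface at z = 0. Lengths are in m, angles in degrees, forces in N, time in s.
With the tool pointing down it reaches from about 0.425 to 0.875 m from the base axis. Payload 4.7 kg.
Tool frame: the origin (TCP) lies on the mounting face of the last link; the fingertips stand 182 mm ahead of it and the grasp point (between the pads) lies 164 mm ahead of it; z points along the fingers, x is the direction in which the jaws open and shut, and the axes are right-handed (so a half turn about z gives the same grasp; the last joint's range is limited). The gripper opens to 87 mm and grips with 3 to 60 N. Pads are 19 mm wide; open, the fingers measure 117 mm over their backs; the gripper's body (75 mm by 190 mm) begins 51 mm behind the grasp point.
Start: joints at [69.391, 18.392, -4.016, 83.108, 1.295, 78.541, -3.26], TCP at [0.237, -0.605, 0.405] pointing down, gripper open.
Joint ranges: [-163.93, 163.93], [-17.29, 119.83], [-79.2, 71.16], [3.27, 140.29], [-89.18, 269.18], [5.43, 117.66], [-154.24, 154.24]. Speed limits (degrees/s): [147.25, 147.25, 180, 180, 180, 180, 180].

## Interface

Orientations are given as [roll, pitch, yaw] about the fixed x, y, z axes, in that order (R = Rz(yaw) Ry(pitch) Rx(roll)).
In Python, from cell import status, cams, env, outline_of, landmark_of gives the robot as it stands. The module is installed in compiled form; this text tells all that it offers.
- The arm moves only by the tool jog_arm, never from a script. Its argument "rows" is a list of rows, each a list of 7 numbers: the closure, from 0 (fully open) to 1 (shut), then the shift along the tool's x, y, z in m, then the turn, a rotation vector about the tool's x, y, z in degrees. A call has 1 to 12 rows; each row shifts and turns the commanded pose from where the row before left it, along the tool's axes as they then stand; what a row does not reach is not made up. A row lasts 1/12 s, in which the tool goes at most 41.7 mm and 7.16 degrees, less where a joint would pass 70% of its speed; a pose out of reach is approached as far as the arm can. A call with a gripper value outside its range is refused whole. The fingers move at their own pace and stop on an object; "grip_force" is the grip in N (left out, the last holds). Time passes only in rows, so rows that do not move let the fingers close. It gives the time, the measured TCP pose, the force and the opening at its end, in the units of the state.
- status.get_obs(): the state, without advancing time (a new reading comes with each control period).
- cams.read_camera(name): name is "scene" or "side" or "wrist"; returns (picture, depth): 420x560x3 uint8, red, green, blue; 420x560 float32, m along the optical axis (not along the pixel's ray), 0 where there is no reading.
- cams.camera_params(name): a dict with "vfov" (degrees; the focal length in pixels is half the picture's height over the tangent of half this angle, whatever the lens; pixels are square), "cx", "cy" (the principal point, pixels), "eye" and "attitude" of the camera in the world. Camera axes: x right, y up, looking along -z (the intrinsics and any distortion apply to the point x, -y, -z); pixel columns grow to the right and rows downward; lengths in m; the calibration is good to about 2 mm. A picture is of the moment at which its call begins: read the wrist's pose just before it. camera_params takes no time and is no camera call; for the wrist camera it gives the pose at the moment of the call.
- env.sign_off(): hands the job in, once; it reports no verdict.
Trained networks look in the newest picture that a camera, given by its name, has taken for a name from the list of things; names that differ only in an ending like _2 or _b are one class to them, and where a whole thing is asked for, a point or a joint stands for the part that bears it (a point fixed in the world has none). Each returns a list of dicts, best first, with "conf" (0 to 1); they miss things now and then, are a little off and sometimes report something else, mostly with a low value. They report only what shows in the picture. A call takes as long as a camera call. They do not tell look-alikes from the thing itself.
- outline_of(camera, name): "pixels" (420x560 bool, what is visible of it) and "box" ([left, top, right, bottom] in pixels, round what is visible of it).
- landmark_of(camera, name): "position" ([row, column] in pixels: a listed point, or the origin of a listed thing).
The state is a dict: "time_s": time; "qpos": joint angles; "joint_velocities": joint speeds; "effort": joint torques, N m; "tool_pos": TCP position; "tool_rot": TCP orientation; "force": force on the tool from outside, world axes, zero at the start; "wrist_torque": the same for the moment, N m; "grip_width": finger opening in m.
Only numpy, scipy, OpenCV 4.12 (cv2) and the standard library are available. Lean on these libraries where they do the work, as an engineer would, in place of code of your own. Each camera call takes 0.05 s, during which the arm holds its last target. There are 200 camera calls.

## Task

Nest the filter cone upright in the tapered filter pot and turn it until its three orange ears drop into the notches of the blue rim, then let go of it while it still stands a little proud. After that press it straight down until its lid sits fully home, flush on the rim all round, and leave it there. Don't force it, and leave the cup, tins, jar and tools around it where they are.

Things in the scene. Friction and masses are not known exactly. Their poses are not given: they have to be found in the camera images.
- cone: loose filter cone, 0.34 to 0.59 kg, upright on the table at the start: solid tapered body 75 mm tall (64 mm across at the bottom, 92 mm at the top) under a closed round steel lid 110 mm across, 6 mm thick, with three orange ears and a black handle bar over the lid. Origin: centre of its underside; z its axis, up; x along the bar
- cone_shoulder (a point): point on the cone's axis at the height of the lid's underside (the shoulder), 75 mm above the cone's origin
- cone_bar (a point): centre of the cone's handle bar, 39 mm above the shoulder. The bar is 90 mm long, 12 mm wide, 14 mm tall, stands on two 12 mm posts 78 mm apart near its ends, with 26 mm free under it. Grip it across its width from above, nudge it round, or press on its top (46 mm above the shoulder)
- cone_ear (a point): foot of one of the cone's three ears (on the cone's y axis; the others at 120 degrees either way). Ears reach out to 68 mm from the axis; from each hangs a tang 14 mm wide and 8 mm thick (58 to 66 mm from the axis), ending 14 mm below the shoulder
- pot: filter pot fixed to the table: tapered steel housing on a dark round foot 170 mm across, with a blue notched rim. Origin: centre of its underside; z up. Its angle about z says nothing about the notches. The cone has about 2.5 mm of clearance all round when home; pressed well off its axis it tips and jams. More than 60 N between cone and pot is forcing it
- pot_rim (a point): centre of the pot's mouth, at the top of the blue rim, 100 mm above the table. Rim: radius 49 to 68 mm, 16 mm deep, three open notches 23 mm wide every 120 degrees, at an angle that differs each time and is in no pose: look, or feel by turning the cone up to 120 degrees. Tangs riding on the rim hold the shoulder 14 mm above it
- pot_seat (a point): centre of the rubber seat ring in the pot, where it starts (68 mm below the rim). With its ears in the notches the cone drops onto it and rests with the shoulder 7 mm above the rim. The ring yields, with friction, to 15 N in all (3 to 6 N is the cone's weight) and stays where pushed, until the lid meets the rim hard
- cup: empty white plastic mixing cup, 68 mm across, 90 mm tall; origin centre of its underside
- tin: small steel ink tin with a red band, 72 mm across, 85 mm tall; origin centre of its underside
- can_big: larger steel ink can with a white band, 96 mm across, 125 mm tall; origin centre of its underside
- jar: amber jar with a black cap, 70 mm across, 100 mm tall; origin centre of its underside
- spatula: ink spatula lying on the table
- brush: brush lying on the table
Mind the look-alikes: they are no part of the job. Leave any pink or purple look-alike of the pot alone.

How it is judged:
By the outcome, as a careful person would: the job done as asked, in the order asked, and still so for the second after the job is handed in, with the robot touching nothing.
It also fails if it takes over 72 s, if anything falls off the work surface, if the arm or the gripper's body presses on something with over 40 N, if the wrist force passes 120 N, or if a joint passes its speed limit or range.

## Working session

There is one attempt and no reset: what is moved stays moved. The work goes in short steps, Python scripts to look and compute and a tool call to move; the robot and the scene stay as the last step left them, time stands still between calls to the robot, and variables do not carry over. Pictures are saved under pics/ and viewed, about 8 in all and at most 12, crops included, and the job is handed in when it is done.

Besides the shell and the picture viewer there is one more tool, called after "Request:" as a command line: name --pt "numbers of a row" for each row, then --argument value for the rest. jog_arm: Moves the arm, as the interface text tells. Its arguments: {"type":"object","properties":{"rows":{"type":"array"},"grip_force":{"type":"number"}},"required":["rows"]}

```bash
mkdir -p pics
cat > h.py <<'E'
import numpy as np, cv2
from scipy.spatial.transform import Rotation as R
from cell import status, cams, env, outline_of, landmark_of
def rot(a):
    a=np.array(a,float)
    return a if a.shape==(3,3) else R.from_euler('xyz',a,degrees=True).as_matrix()
def world(p,uv,d=None,z=None):
    """pixels (col,row) -> world, by depth d or plane height z"""
    f=210/np.tan(np.radians(p['vfov']/2)); uv=np.atleast_2d(uv).astype(float)
    r=np.c_[(uv[:,0]-p['cx'])/f,-(uv[:,1]-p['cy'])/f,-np.ones(len(uv))]@rot(p['attitude']).T
    e=np.array(p['eye']); 
    if d is None: d=(z-e[2])/r[:,2]
    return e+r*np.asarray(d).reshape(-1,1)
def save(n,im): cv2.imwrite('pics/'+n+'.png',im[:,:,::-1])
E
python3 - <<'E'
from h import *
print(status.get_obs())
ims=[]
for c in ['scene','side','wrist']:
    im,d=cams.read_camera(c);p=cams.camera_params(c);print(c,p);ims.append(im)
    for n in ['cone','pot','cone_shoulder','cone_bar','cone_ear','pot_rim']:
        for l in landmark_of(c,n)[:3]:
            r,q=l['position'];ri,qi=min(max(int(r),0),419),min(max(int(q),0),559)
            z={'cone':0,'pot':0,'cone_shoulder':.075,'cone_bar':.114,'cone_ear':.075,'pot_rim':.1}[n]
            print(n,round(l['conf'],2),np.round([r,q]),world(p,[q,r],z=z)[0].round(3),world(p,[q,r],d=d[ri,qi])[0].round(3))
save('scene0',ims[0]);save('side0',ims[1]);save('wrist0',ims[2])
E
```

```text
{'time_s': 0.0, 'qpos': array([69.38968568, 18.44089342, -4.01419129, 83.17693715,  1.29601765,
       78.54014044, -3.25892777]), 'joint_velocities': array([-1.18956535e-01,  1.15162401e-04,  3.70002249e-02, -2.59755599e-02,
        8.18181589e-02, -1.52405833e-02, -3.98234765e-02]), 'effort': array([ 2.25634285e-04, -4.91286242e+01, -4.03945176e-01, -3.12527883e+01,
       -6.40417007e-02,  4.37301700e-02,  1.43210900e-04]), 'tool_pos': array([ 0.2372396 , -0.60493439,  0.40362237]), 'tool_rot': array([ 1.79992776e+02,  1.12674448e-01, -6.85798944e+01]), 'force': array([ 0.39547778, -0.03211019,  0.48626336]), 'wrist_torque': array([0.02748889, 0.00357447, 0.04989774]), 'grip_width': 0.08707656896268501}
scene {'vfov': 43.56360522073464, 'cx': 277.4377353710036, 'cy': 219.3810104456519, 'eye': array([1.24627126, 0.47186683, 1.33116387]), 'attitude': array([3.49549497e+01, 9.59891967e-03, 1.21637450e+02])}
cone 0.8 [283. 322.] [0.576 0.208 0.   ] [0.616 0.224 0.08 ]
pot 0.8 [154. 249.] [ 0.274 -0.24   0.   ] [ 0.334 -0.197  0.082]
pot 0.74 [220. 216.] [ 0.557 -0.175  0.   ] [ 0.608 
[... 869 characters left out ...]
74 -0.191  0.017]
pot 0.59 [296. 317.] [0.342 0.176 0.   ] [0.336 0.251 0.085]
cone_shoulder 0.72 [269. 222.] [0.57  0.206 0.075] [0.555 0.243 0.114]
cone_bar 0.86 [255. 223.] [0.565 0.198 0.114] [0.562 0.207 0.123]
cone_ear 0.55 [273. 200.] [0.616 0.229 0.075] [0.62  0.22  0.065]
pot_rim 0.94 [268. 318.] [0.345 0.182 0.1  ] [0.349 0.137 0.055]
pot_rim 0.86 [175. 356.] [ 0.284 -0.23   0.1  ] [ 0.284 -0.276  0.071]
pot_rim 0.61 [178. 263.] [ 0.554 -0.157  0.1  ] [ 0.568 -0.214  0.062]
wrist {'vfov': 64.15744040505386, 'cx': 278.8843145825898, 'cy': 210.26869813027648, 'eye': array([ 0.30294068, -0.57874066,  0.38488288]), 'attitude': array([-1.49978629e+01,  8.37812173e-03, -6.86651635e+01])}
```

View pics/scene0.png

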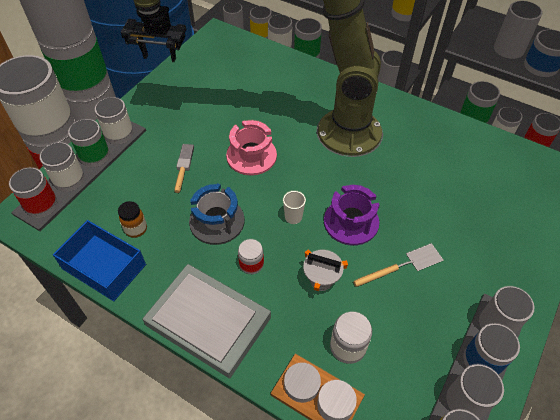

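View pics/side0.png

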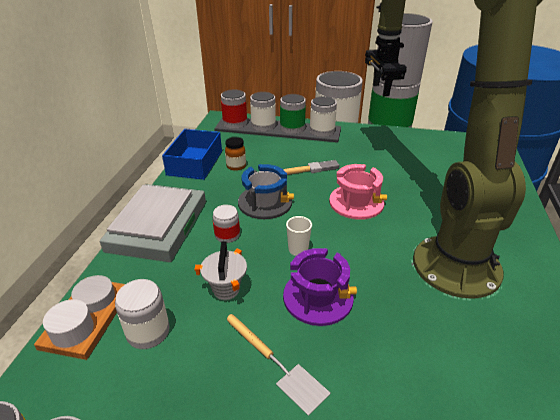

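The scene picture shows the blue-rimmed pot at about (col 216, row 205), the cone with black bar at (323, 267), and pink and purple look-alikes. The tin is at (250, 255) and the cup at (293, 207). The side view agrees.

```bash
cat >> h.py <<'E'
def cloud(c):
    im,d=cams.read_camera(c);p=cams.camera_params(c)
    v,u=np.mgrid[:420,:560]
    P=world(p,np.c_[u.ravel(),v.ravel()],d=d.ravel()); ok=d.ravel()>0
    return im,P[ok],im.reshape(-1,3)[ok].astype(int)
def ears(P,C,xy,r0=.055,r1=.08):
    m=(C[:,0]>170)&(C[:,1]>50)&(C[:,1]<160)&(C[:,2]<70)&(np.hypot(*(P[:,:2]-xy).T)<r1)
    Q=P[m];return Q
def top(P,C,xy,r,z0,z1):
    m=(np.hypot(*(P[:,:2]-xy).T)<r)&(P[:,2]>z0)&(P[:,2]<z1);return P[m],C[m]
E
python3 - <<'E'
from h import *
from scipy.optimize import least_squares
for c in ['scene','side']:
    im,P,C=cloud(c)
    Q,K=top(P,C,[.57,.203],.07,.112,.13); m=Q[:,:2].mean(0)
    w,V=np.linalg.eigh(np.cov((Q[:,:2]-m).T)); a=V[:,1]
    s=(Q[:,:2]-m)@a
    print(c,'bar',len(Q),(m+a*(s.max()+s.min())/2).round(4),np.degrees(np.arctan2(a[1],a[0])).round(1),np.ptp(s).round(3),Q[:,2].mean().round(4))
    E=ears(P,C,[.57,.203])
    t=np.degrees(np.arctan2(E[:,1]-.203,E[:,0]-.57));print('ears',np.histogram(t,np.arange(-180,181,15))[0])
    Q,K=top(P,C,[.556,-.17],.085,.09,.108);b=(K[:,2]>K[:,0]+30);Q=Q[b]
    Q=Q[Q[:,2]>np.median(Q[:,2])-.003]
    # fit centre: points lie in annulus .049-.068
    f=lambda x:(lambda r:np.maximum(0,.049-r)+np.maximum(0,r-.068))(np.hypot(*(Q[:,:2]-x).T))
    x=least_squares(f,[.556,-.17]).x;t=np.degrees(np.arctan2(*(Q[:,:2]-x).T[::-1]))
    print('rim',x.round(4),Q[:,2].mean().round(4),abs(f(x)).max().round(4),np.histogram(t,np.arange(-180,181,10))[0])
E
```

```text
scene bar 173 [0.5707 0.2018] 103.1 0.089 0.1185
ears [ 0  0  0  0 11  6  0  0  0  0  0  0 19  4  0  0  0  0  0  0 12  9  0  0]
rim [ 0.559  -0.1718] 0.0985 0.0043 [ 1  5 17 20 20 20 21 15 20 18 17 18  1  1 16 21 17 24 17 20 21 20 21 21
  0  0 19 22 20 20 15 16 16 22 17 15]
side bar 171 [0.567  0.2007] 102.6 0.093 0.1205
ears [ 0  0  0  0 17  4  0  0  0  0  0  0 19 12  0  0  0  0  0  0 14 16  0  0]
rim [ 0.5555 -0.1719] 0.1002 0.0038 [ 2  3 12 11 14 15 14 13 15 14 13 16  0  1 12 15 11 12 15 11 13 13 13 16
  0  0 16 16 18 19 16 16 16 14 16 16]
```

Request:
jog_arm --pt "0 -0.0286 -0.0274 0 0 0 0" --pt "0 -0.0286 -0.0274 0 0 0 0" --pt "0 -0.0286 -0.0274 0 0 0 0" --pt "0 -0.0286 -0.0274 0 0 0 0" --pt "0 -0.0286 -0.0274 0 0 0 0" --pt "0 -0.0286 -0.0274 0 0 0 0" --pt "0 -0.0286 -0.0274 0 0 0 0" --pt "0 -0.0286 -0.0274 0 0 0 0" --pt "0 -0.0286 -0.0274 0 0 0 0" --pt "0 -0.0286 -0.0274 0 0 0 0" --pt "0 -0.0286 -0.0274 0 0 0 0"

```text
time_s: 2.07
tool_pos: [0.4033, -0.2002, 0.4051]
tool_rot: [-180.0, -0.1, -68.6]
force: [1.0, -1.0, 0.0]
grip_width: 0.0873
```

Request:
jog_arm --pt "0 -0.0286 -0.0274 0 0 0 0" --pt "0 -0.0286 -0.0274 0 0 0 0" --pt "0 -0.0286 -0.0274 0 0 0 0" --pt "0 -0.0286 -0.0274 0 0 0 0" --pt "0 -0.0286 -0.0274 0 0 0 0" --pt "0 -0.0286 -0.0274 0 0 0 0" --pt "0 -0.0286 -0.0274 0 0 0 0" --pt "0 -0.0286 -0.0274 0 0 0 0" --pt "0 -0.0286 -0.0274 0 0 0 0" --pt "0 -0.0286 -0.0274 0 0 0 0" --pt "0 -0.0286 -0.0274 0 0 0 0"

```text
time_s: 2.98
tool_pos: [0.5694, 0.2022, 0.4049]
tool_rot: [-180.0, -0.0, -68.6]
force: [0.4, -0.6, 0.6]
grip_width: 0.0868
```

Request:
jog_arm --pt "0 0 0 0 0 0 -6.8" --pt "0 0 0 0 0 0 -6.8" --pt "0 0 0 0 0 0 -6.8" --pt "0 0 0 0 0 0 -6.8" --pt "0 0 0 0 0 0 -6.8" --pt "0 0 0 0 0 0 -6.8" --pt "0 0 0 0 0 0 -6.8" --pt "0 0 0 0 0 0 -6.8" --pt "0 0 0 0 0 0 -6.8" --pt "0 0 0 0 0 0 -6.8" --pt "0 0 0 0 0 0 -6.8" --pt "0 0 0 0 0 0 -6.8"

```text
time_s: 3.98
tool_pos: [0.5688, 0.2006, 0.4048]
tool_rot: [180.0, -0.0, 13.3]
force: [-0.2, 0.2, -1.0]
grip_width: 0.0872
```

Request:
jog_arm --pt "0 0 0 0 0 0 0" --pt "0 0 0 0 0 0 0"

```text
time_s: 4.15
tool_pos: [0.5689, 0.2005, 0.4046]
tool_rot: [-180.0, 0.0, 12.8]
force: [0.2, 0.0, 0.1]
grip_width: 0.0873
```

```bash
cat >> h.py <<'E'
def tool(dw,o=None):
    o=o or status.get_obs(); return rot(o['tool_rot']).T@np.array(dw)
E
python3 - <<'E'
from h import *
o=status.get_obs();print(o['tool_pos'],o['tool_rot'],o['qpos'].round(1),o['force'])
im,P,C=cloud('wrist');save('wrist1',im)
Q,K=top(P,C,[.57,.203],.07,.112,.13); m=Q[:,:2].mean(0)
w,V=np.linalg.eigh(np.cov((Q[:,:2]-m).T)); a=V[:,1]
s=(Q[:,:2]-m)@a;n=(Q[:,:2]-m)@V[:,0];c=m+a*(s.max()+s.min())/2+V[:,0]*(n.max()+n.min())/2
print('bar',len(Q),c,np.degrees(np.arctan2(a[1],a[0])),np.ptp(s),np.ptp(n),Q[:,2].mean())
E=ears(P,C,c);t=np.degrees(np.arctan2(E[:,1]-c[1],E[:,0]-c[0]));print('ears',np.histogram(t,np.arange(-180,181,10))[0])
print('tool shift',tool([*c-o['tool_pos'][:2],0],o))
E
```

```text
[0.56886282 0.20051823 0.40464026] [-1.79989832e+02  8.38468772e-03  1.28082559e+01] [ 26.3  23.4 -61.9  88.6  20.8  80.6 -24.3] [0.2143912  0.04758919 0.11729615]
bar 1589 [0.56780735 0.20116853] 103.0012268990224 0.09045815005889014 0.011644627965383644 0.12114723523461067
ears [  0   0   0   0   0   0  54 155   2   0   0   0   0   0   0   0   0   0
   0  13   0   0   0   0   0   0   0   0   0   0   9   1   0   0   0   0]
tool shift [-8.85041725e-04 -8.68104927e-04  2.83578742e-07]
```

View pics/wrist1.png

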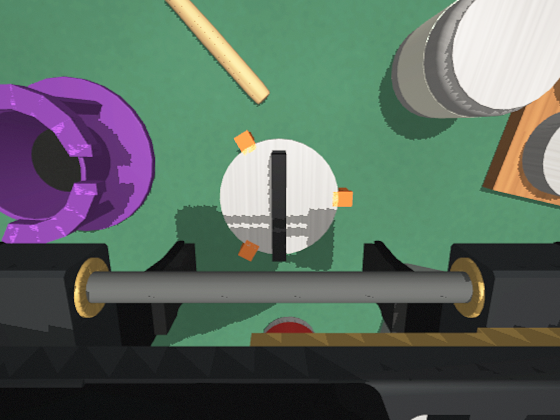

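The wrist view shows the cone's bar vertical at (279, 205) with ears at (245, 141), (344, 198) and (248, 250). That matches the measured jaw yaw, so I'm descending to grip.

Request:
jog_arm --pt "0 -0.001 -0.001 0.02 0 0 0" --pt "0 0 0 0.025 0 0 0" --pt "0 0 0 0.025 0 0 0" --pt "0 0 0 0.025 0 0 0" --pt "0 0 0 0.018 0 0 0" --pt "0 0 0 0.0136 0 0 0" --pt "0 0 0 0 0 0 0" --pt "1 0 0 0 0 0 0" --pt "1 0 0 0 0 0 0" --pt "1 0 0 0 0 0 0" --pt "1 0 0 0 0 0 0" --pt "1 0 0 0 0 0 0" --grip_force 35

```text
time_s: 5.2
tool_pos: [0.5678, 0.2017, 0.2791]
tool_rot: [180.0, -0.1, 13.0]
force: [1.0, -0.4, -0.2]
grip_width: 0.0619
```

Request:
jog_arm --pt "1 0 0 0 0 0 0" --pt "1 0 0 0 0 0 0" --pt "1 0 0 0 0 0 0" --pt "1 0 0 0 0 0 0"

```text
time_s: 5.53
tool_pos: [0.5675, 0.2015, 0.2782]
tool_rot: [180.0, 0.0, 13.0]
force: [-1.0, 0.3, 0.6]
grip_width: 0.0348
```

Request:
jog_arm --pt "1 0 0 0 0 0 0" --pt "1 0 0 0 0 0 0" --pt "1 0 0 0 0 0 0" --pt "1 0 0 0 0 0 0" --pt "1 0 0 0 0 0 0" --pt "1 0 0 -0.005 0 0 0" --pt "1 0 0 -0.015 0 0 0" --pt "1 0 0 -0.02 0 0 0"

```text
time_s: 6.2
tool_pos: [0.5667, 0.2009, 0.3174]
tool_rot: [180.0, 0.3, 13.0]
force: [1.2, -0.4, -3.0]
grip_width: 0.0118
```

Request:
jog_arm --pt "1 0 0 -0.02 0 0 0" --pt "1 0 0 -0.025 0 0 0" --pt "1 0 0 -0.025 0 0 0" --pt "1 0 0 -0.025 0 0 0" --pt "1 0 0 -0.02 0 0 0" --pt "1 0 0 -0.01 0 0 0" --pt "1 0 0 0 0 0 0" --pt "1 0 0 0 0 0 0"

```text
time_s: 6.87
tool_pos: [0.5673, 0.2016, 0.443]
tool_rot: [180.0, 0.0, 13.0]
force: [0.1, 0.1, -3.8]
grip_width: 0.0117
```

Run:
```python
from h import *
o=status.get_obs();print(o['tool_pos'],o['tool_rot'],o['force'],o['grip_width'],o['qpos'].round(1))
print(tool([.557-o['tool_pos'][0],-.172-o['tool_pos'][1],0],o))
```

```text
[0.56730979 0.20155318 0.44301681] [1.79975124e+02 3.63139624e-03 1.30282052e+01] [ 0.09608738  0.05264581 -3.75949872] 0.011729173343703197 [ 26.5  22.  -62.7  85.4  19.6  84.4 -23.3]
[-9.42547611e-02  3.61613448e-01  1.62972769e-04]
```

Request:
jog_arm --pt "1 -0.006 0.013 0 0 0 0" --pt "1 -0.012 0.026 0 0 0 0" --pt "1 -0.0135 0.028 0 0 0 0" --pt "1 -0.0135 0.028 0 0 0 0" --pt "1 -0.0135 0.028 0 0 0 0" --pt "1 -0.0135 0.028 0 0 0 0" --pt "1 -0.0135 0.028 0 0 0 0" --pt "1 -0.0135 0.028 0 0 0 0"

```text
time_s: 7.53
tool_pos: [0.5165, -0.0241, 0.4413]
tool_rot: [-179.9, 0.2, 13.0]
force: [0.9, 0.4, -3.6]
grip_width: 0.011
```

Request:
jog_arm --pt "1 -0.0135 0.028 0 0 0 0" --pt "1 -0.0135 0.028 0 0 0 0" --pt "1 -0.0135 0.028 0 0 0 0" --pt "1 -0.0135 0.028 0 0 0 0" --pt "1 -0.0135 0.028 0 0 0 0" --pt "1 -0.0135 0.028 0 0 0 0" --pt "1 -0.013 0.028 0 0 0 0" --pt "1 -0.0085 0.018 0 0 0 0"

```text
time_s: 8.2
tool_pos: [0.464, -0.2578, 0.441]
tool_rot: [-179.9, 0.2, 12.8]
force: [-0.2, 0.5, -3.2]
grip_width: 0.0114
```

Request:
jog_arm --pt "1 0 0 0 0 0 3" --pt "1 0 0 0 0 0 6" --pt "1 0 0 0 0 0 6" --pt "1 0 0 0 0 0 6" --pt "1 0 0 0 0 0 6" --pt "1 0 0 0 0 0 6" --pt "1 0 0 0 0 0 6" --pt "1 0 0 0 0 0 6" --pt "1 0 0 0 0 0 6" --pt "1 0 0 0 0 0 6" --pt "1 0 0 0 0 0 4" --pt "1 0 0 0 0 0 2"

```text
time_s: 9.2
tool_pos: [0.4654, -0.254, 0.4411]
tool_rot: [179.9, 0.2, -50.2]
force: [-1.2, -0.3, -3.8]
grip_width: 0.0118
```

Request:
jog_arm --pt "1 0 0 0 0 0 0" --pt "1 0 0 0 0 0 0" --pt "1 0 0 0 0 0 0"

```text
time_s: 9.45
tool_pos: [0.4658, -0.254, 0.4422]
tool_rot: [180.0, 0.1, -49.9]
force: [0.7, -0.1, -4.0]
grip_width: 0.0115
```

```bash
cat >> h.py <<'E'
def notch(c,x0):
    from scipy.optimize import least_squares
    im,P,C=cloud(c)
    Q,K=top(P,C,x0,.085,.09,.108);Q=Q[(K[:,2]>K[:,0]+30)]
    Q=Q[abs(Q[:,2]-np.percentile(Q[:,2],80))<.003]
    f=lambda x:(lambda r:np.maximum(0,.0495-r)+np.maximum(0,r-.0675))(np.hypot(*(Q[:,:2]-x).T))
    x=least_squares(f,x0,loss='soft_l1',f_scale=.0005).x
    t=np.degrees(np.arctan2(*(Q[:,:2]-x).T[::-1]));r=np.hypot(*(Q[:,:2]-x).T)
    # notch phase: maximise band-free slot of half-width 11.5 mm
    ph=np.arange(0,120,.25)
    cost=[sum((np.cos(np.radians(t-p-k))>0)@(np.abs(r*np.sin(np.radians(t-p-k)))<.0115).astype(float) for k in (0,120,240)) for p in ph]
    cost=np.array(cost);best=ph[cost<=cost.min()+2]
    return im,Q,x,r,best,cost.min()
E
python3 - <<'E'
from h import *
o=status.get_obs();print(o['tool_pos'],o['tool_rot'],o['qpos'].round(1),o['force'])
im,Q,x,r,b,m=notch('wrist',[.557,-.172]);save('wrist2',im)
print(len(Q),x,Q[:,2].mean(),r.min(),r.max(),b.min(),b.max(),m)
for c in ['scene','side']:
    _,Q,x,r,b,m=notch(c,[.557,-.172]);print(c,len(Q),x,Q[:,2].mean(),r.min(),r.max(),b.min(),b.max(),m)
E
```

```text
[ 0.465794   -0.2539848   0.44217443] [ 1.79973349e+02  9.59066308e-02 -4.99144110e+01] [ 70.6   6.2 -47.8  95.4   4.6  80.6 -27.7] [ 0.69258987 -0.1459231  -3.96347778]
6374 [ 0.55659254 -0.17250238] 0.10040483444315976 0.04858787890969615 0.07096394876465893 69.25 69.25 6.0
scene 362 [ 0.55967934 -0.17141242] 0.09946834911716641 0.04825849297270033 0.07239522820024176 68.5 71.25 7.0
side 383 [ 0.55569413 -0.17149368] 0.10057156735466019 0.04767155568908601 0.07232069444464477 68.5 71.25 10.0
```

View pics/wrist2.png

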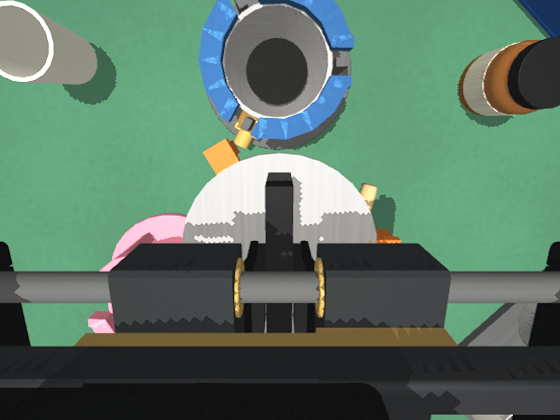

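The wrist view shows the blue rim at about (277, 70). Its notches are near (350, 65) and (240, 125), plus one at the top, and the held cone is upright with an ear at (222, 155). Measured notch phase is about 69.5 (equivalently −50.5), and the ears are at −50. Moving over the pot.

Request:
jog_arm --pt "1 -0.001 -0.012 0 0 0 0.3" --pt "1 -0.001 -0.022 0 0 0 0" --pt "1 -0.001 -0.025 0 0 0 0" --pt "1 -0.001 -0.025 0 0 0 0" --pt "1 0 -0.022 0 0 0 0" --pt "1 0 -0.012 0 0 0 0" --pt "1 0 -0.004 0 0 0 0" --pt "1 0 0 0 0 0 0" --pt "1 0 0 0 0 0 0" --pt "1 0 0 0 0 0 0"

```text
time_s: 10.43
tool_pos: [0.5566, -0.1744, 0.443]
tool_rot: [179.9, -0.0, -50.4]
force: [0.1, -0.5, -4.3]
grip_width: 0.0113
```

Request:
jog_arm --pt "1 0 0 0.01 0 0 0" --pt "1 0 0 0.015 0 0 0" --pt "1 0 0 0.015 0 0 0" --pt "1 0 0 0.015 0 0 0" --pt "1 0 0 0.015 0 0 0" --pt "1 0 0 0.01 0 0 0" --pt "1 0 0 0.01 0 0 0" --pt "1 0 0 0.005 0 0 0" --pt "1 0 0 0 0 0 0" --pt "1 0 0 0 0 0 0"

```text
time_s: 11.27
tool_pos: [0.5574, -0.1731, 0.3484]
tool_rot: [-180.0, -0.0, -50.3]
force: [0.9, -0.3, -3.6]
grip_width: 0.0119
```

Run:
```python
from h import *
o=status.get_obs();print(o['tool_pos'],o['tool_rot'],o['force'],o['wrist_torque'])
ims=[]
for c in ['scene','side']:
    im,P,C=cloud(c)
    E=ears(P,C,[.557,-.172],r1=.085);t=np.degrees(np.arctan2(E[:,1]+.1723,E[:,0]-.5567));print(c,'ears',np.histogram(t,np.arange(-180,181,10))[0])
    u,v=(216,185) if c=='scene' else (265,160)
    ims.append(cv2.resize(im[v-70:v+50,u-60:u+60],None,fx=3.3,fy=3.3,interpolation=cv2.INTER_CUBIC))
save('both1',np.hstack(ims))
```

```text
[ 0.55736372 -0.17312776  0.34835069] [-1.79994253e+02 -1.63744233e-02 -5.02917979e+01] [ 0.92218027 -0.3228056  -3.64748126] [-0.03333647 -0.08418538 -0.04087437]
scene ears [ 0  0  0  0  0  0  0  0  0  0  0  0  5  6  0  0  0  0  0  0  0  0  0  0
 17  7  0  1  0  0  0  0  0  0  0  0]
side ears [5 9 0 0 0 0 0 0 0 0 0 0 0 0 0 0 0 0 0 0 0 0 0 0 5 8 0 0 0 0 0 0 0 0 0 0]
```

View pics/both1.png

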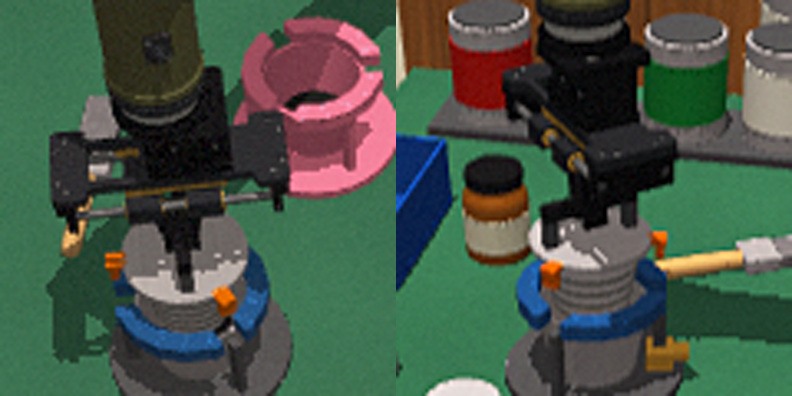

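The crops show the cone upright inside the pot mouth, with each visible ear above a notch: (225, 300) in the left crop, (552, 275) in the right. Lowering gently.

Request:
jog_arm --pt "1 0 0 0.005 0 0 0" --pt "1 0 0 0.006 0 0 0" --pt "1 0 0 0.005 0 0 0" --pt "1 0 0 0.004 0 0 0" --pt "1 0 0 0.003 0 0 0" --pt "1 0 0 0.002 0 0 0" --pt "1 0 0 0 0 0 0"

```text
time_s: 11.95
tool_pos: [0.5571, -0.173, 0.3225]
tool_rot: [180.0, 0.1, -50.3]
force: [-0.2, -0.0, -3.3]
grip_width: 0.0116
```

Request:
jog_arm --pt "1 0 0 0.002 0 0 0" --pt "1 0 0 0.002 0 0 0" --pt "1 0 0 0.002 0 0 0" --pt "1 0 0 0.002 0 0 0" --pt "1 0 0 0 0 0 0"

```text
time_s: 12.37
tool_pos: [0.5571, -0.173, 0.3146]
tool_rot: [180.0, 0.0, -50.3]
force: [-0.8, -0.1, -3.6]
grip_width: 0.0116
```

Request:
jog_arm --pt "1 0 0 0.001 0 0 0" --pt "1 0 0 0.001 0 0 0" --pt "1 0 0 0.001 0 0 0" --pt "1 0 0 0 0 0 0"

```text
time_s: 12.7
tool_pos: [0.5572, -0.173, 0.3119]
tool_rot: [180.0, 0.0, -50.3]
force: [0.0, 0.4, -2.6]
grip_width: 0.0115
```

Request:
jog_arm --pt "1 0 0 0.001 0 0 0" --pt "1 0 0 0 0 0 0"

```text
time_s: 12.87
tool_pos: [0.5572, -0.173, 0.311]
tool_rot: [180.0, 0.0, -50.3]
force: [-0.4, -0.4, -3.5]
grip_width: 0.0116
```

Request:
jog_arm --pt "1 0 0 0.0007 0 0 0" --pt "1 0 0 0 0 0 0"

```text
time_s: 13.03
tool_pos: [0.5573, -0.173, 0.3103]
tool_rot: [180.0, 0.0, -50.3]
force: [-0.1, -0.1, -4.5]
grip_width: 0.0116
```

Request:
jog_arm --pt "0.5 0 0 0 0 0 0" --pt "0.5 0 0 0 0 0 0" --pt "0.5 0 0 0 0 0 0" --pt "0.5 0 0 0 0 0 0" --pt "0.5 0 0 0 0 0 0" --pt "0.5 0 0 -0.01 0 0 0" --pt "0.5 0 0 -0.02 0 0 0" --pt "0.5 0 0 -0.02 0 0 0" --pt "0.5 0 0 -0.02 0 0 0" --pt "0.5 0 0 0 0 0 0"

```text
time_s: 13.87
tool_pos: [0.5587, -0.1727, 0.3855]
tool_rot: [-179.8, -0.4, -50.3]
force: [1.3, -0.2, 0.3]
grip_width: 0.0434
```

```bash
cat > chk.py <<'E'
from h import *
import sys
o=status.get_obs();print(o['tool_pos'],o['tool_rot'],o['force'],o['grip_width'])
ims=[]
for c in ['scene','side']:
    im,P,C=cloud(c); x=np.array([.5567,-.1723])
    b=C[:,2]>C[:,0]+30
    d=np.hypot(*(P[:,:2]-x).T)
    rim=P[b&(d<.07)&(d>.05)&(abs(P[:,2]-.1)<.006)][:,2]
    w=(C.min(1)>110)&(np.ptp(C,1)<40)&(d<.052)&(P[:,2]>.09)&(P[:,2]<.13)
    L=P[w];A=np.c_[L[:,:2]-x,np.ones(len(L))];k=np.linalg.lstsq(A,L[:,2],rcond=None)[0]
    print(c,'lid z',np.median(L[:,2]).round(4),'tilt',k[:2].round(3),'n',len(L),'rim z',np.median(rim).round(4),'centroid',((L[:,:2].max(0)+L[:,:2].min(0))/2).round(4))
    E=ears(P,C,x,r1=.085);t=np.degrees(np.arctan2(E[:,1]-x[1],E[:,0]-x[0]));print('ears',np.histogram(t,np.arange(-180,181,10))[0],E[:,2].max().round(4) if len(E) else '')
    u,v=(216,185) if c=='scene' else (265,160)
    ims.append(cv2.resize(im[v-70:v+50,u-60:u+60],None,fx=3.3,fy=3.3,interpolation=cv2.INTER_CUBIC))
save(sys.argv[1],np.hstack(ims))
E
python3 chk.py both2
```

```text
[ 0.55869423 -0.17266909  0.38553776] [-179.79380337   -0.37577083  -50.27291965] [ 1.3274843  -0.20318989  0.26814196] 0.04344845831131034
scene lid z 0.1109 tilt [-0.014  0.   ] n 299 rim z 0.0985 centroid [ 0.5677 -0.1673]
ears [ 0  0  0  0  0  0  0  0  0  0  0  0  0  0  0  0  0  0  0  0  0  0  0  0
 12  6  0  0  0  0  0  0  0  0  0  0] 0.1154
side lid z 0.1137 tilt [ 0.    -0.009] n 172 rim z 0.1004 centroid [ 0.5609 -0.1675]
ears [0 0 0 0 0 0 0 0 0 0 0 0 0 0 0 0 0 0 0 0 0 0 0 0 6 8 0 0 2 0 0 0 0 0 0 0] 0.2918
```

View pics/both2.png

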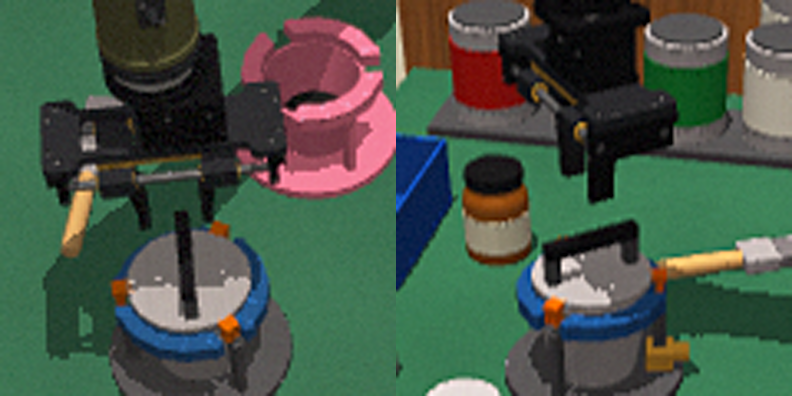

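The crops show all three ears in their notches, at (220, 230), (120, 290) and (230, 328) in the left crop. The lid is level and about 7 mm proud, and the gripper is clear. Now shut the fingers and press on the bar centre.

Request:
jog_arm --pt "1 0 0 0 0 0 0" --pt "1 0 0 0 0 0 0" --pt "1 0 0 0 0 0 0" --pt "1 0 0 0 0 0 0" --pt "1 0 0 0 0 0 0" --pt "1 0 0 0 0 0 0" --pt "1 0 0 0 0 0 0" --pt "1 0 0 0 0 0 0" --pt "1 0 0 0 0 0 0" --pt "1 0 0 0 0 0 0"

```text
time_s: 14.8
tool_pos: [0.5573, -0.173, 0.3805]
tool_rot: [180.0, -0.0, -50.3]
force: [0.3, -0.5, -0.9]
grip_width: 0.0003
```

Run:
```python
from h import *
o=status.get_obs();print(o['tool_pos'],o['tool_rot'],o['force'],o['grip_width'])
print(tool([.5572-o['tool_pos'][0],-.173-o['tool_pos'][1],0],o))
```

```text
[ 0.55731068 -0.17297869  0.3804771 ] [ 1.79998740e+02 -7.91126530e-03 -5.02806751e+01] [ 0.27302635 -0.47216327 -0.85121712] 0.0002897272262480392
[-5.43369073e-05  9.87473555e-05 -5.33162793e-09]
```

Request:
jog_arm --pt "1 0 0 0.008 0 0 0" --pt "1 0 0 0.012 0 0 0" --pt "1 0 0 0.012 0 0 0" --pt "1 0 0 0.006 0 0 0" --pt "1 0 0 0.004 0 0 0" --pt "1 0 0 0 0 0 0" --pt "1 0 0 0 0 0 0"

```text
time_s: 15.38
tool_pos: [0.5573, -0.1729, 0.3382]
tool_rot: [180.0, 0.0, -50.3]
force: [-0.1, -0.2, -0.1]
grip_width: 0.0005
```

Request:
jog_arm --pt "1 0 0 0.001 0 0 0" --pt "1 0 0 0.001 0 0 0" --pt "1 0 0 0.001 0 0 0" --pt "1 0 0 0.001 0 0 0" --pt "1 0 0 0 0 0 0"

```text
time_s: 15.8
tool_pos: [0.5577, -0.1729, 0.3357]
tool_rot: [-180.0, -0.1, -50.3]
force: [-1.7, 0.5, 4.3]
grip_width: 0.0006
```

Request:
jog_arm --pt "1 0 0 0.001 0 0 0" --pt "1 0 0 0.001 0 0 0" --pt "1 0 0 0 0 0 0"

```text
time_s: 16.05
tool_pos: [0.5579, -0.1729, 0.3347]
tool_rot: [-180.0, -0.2, -50.3]
force: [-2.5, 0.7, 9.7]
grip_width: 0.001
```

Request:
jog_arm --pt "1 0 0 0.001 0 0 0" --pt "1 0 0 0.001 0 0 0" --pt "1 0 0 0 0 0 0"

```text
time_s: 16.3
tool_pos: [0.5579, -0.1729, 0.3329]
tool_rot: [-180.0, -0.2, -50.3]
force: [-3.3, 0.4, 10.8]
grip_width: 0.0007
```

Request:
jog_arm --pt "1 0 0 0.001 0 0 0" --pt "1 0 0 0.001 0 0 0" --pt "1 0 0 0 0 0 0"

```text
time_s: 16.55
tool_pos: [0.5579, -0.1729, 0.3309]
tool_rot: [-180.0, -0.2, -50.3]
force: [-2.7, 0.4, 11.5]
grip_width: 0.0003
```

Request:
jog_arm --pt "1 0 0 0.001 0 0 0" --pt "1 0 0 0.001 0 0 0" --pt "1 0 0 0 0 0 0"

```text
time_s: 16.8
tool_pos: [0.5579, -0.1729, 0.3289]
tool_rot: [-180.0, -0.2, -50.3]
force: [-2.4, -0.4, 11.4]
grip_width: 0.0006
```

Moving at a steady 11 N, with about 1 mm left.

Request:
jog_arm --pt "1 0 0 0.001 0 0 0" --pt "1 0 0 0.001 0 0 0" --pt "1 0 0 0 0 0 0"

```text
time_s: 17.05
tool_pos: [0.558, -0.1727, 0.3287]
tool_rot: [180.0, -0.2, -50.3]
force: [-7.9, 1.1, 20.6]
grip_width: 0.0004
```

Request:
jog_arm --pt "1 0 0 0.001 0 0 0" --pt "1 0 0 0.001 0 0 0" --pt "1 0 0 0 0 0 0"

```text
time_s: 17.3
tool_pos: [0.558, -0.1725, 0.3285]
tool_rot: [179.9, -0.2, -50.3]
force: [-12.3, 1.4, 31.5]
grip_width: 0.0006
```

The lid met the rim hard (31 N with no further travel). Backing off and checking.

Request:
jog_arm --pt "1 0 0 -0.003 0 0 0" --pt "1 0 0 -0.006 0 0 0" --pt "1 0 0 -0.015 0 0 0" --pt "1 0 0 -0.03 0 0 0" --pt "1 0 0 -0.03 0 0 0" --pt "1 0 0 -0.03 0 0 0" --pt "1 0 0 -0.02 0 0 0" --pt "1 0 0 0 0 0 0" --pt "1 0 0 0 0 0 0" --pt "1 0 0 0 0 0 0"

```text
time_s: 18.13
tool_pos: [0.557, -0.1731, 0.4554]
tool_rot: [179.9, 0.1, -50.3]
force: [0.9, -0.0, -0.1]
grip_width: 0.0006
```

```bash
python3 chk.py both3
```

```text
[ 0.55702759 -0.17311271  0.45540916] [ 1.79947834e+02  6.27705209e-02 -5.02877406e+01] [ 0.94635943 -0.04701396 -0.14066088] 0.0006442287573260365
scene lid z 0.1043 tilt [0.012 0.015] n 403 rim z 0.0981 centroid [ 0.5641 -0.1677]
ears [ 0  0  0  0  0  0  0  0  0  0  0  0  8 11  0  0  0  0  0  0  0  0  0  0
 14  6  0  0  0  0  0  0  0  0  0  0] 0.1119
side lid z 0.1067 tilt [0.005 0.004] n 246 rim z 0.1001 centroid [ 0.557  -0.1695]
ears [6 0 0 0 0 0 0 0 0 0 0 0 0 0 0 0 0 0 0 0 0 0 0 0 5 6 0 0 0 0 0 0 0 0 0 0] 0.1093
```

View pics/both3.png

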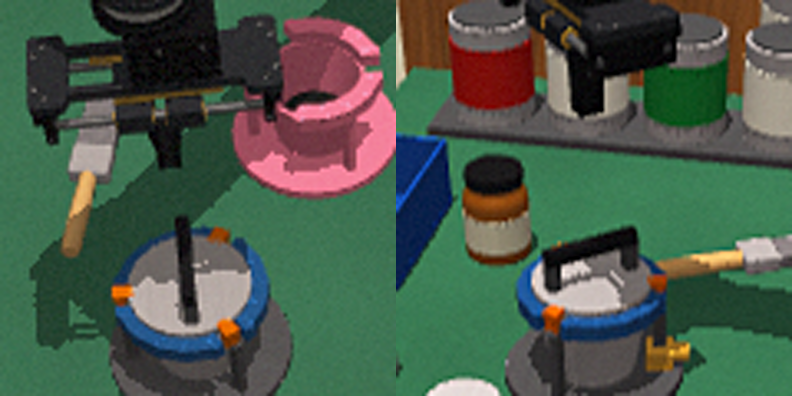

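Lid top minus rim is 6.2 and 6.6 mm against the 6 mm lid, so it looks flush. One finer tilt check with the wrist camera.

Run:
```python
from h import *
im,P,C=cloud('wrist'); x=np.array([.5567,-.1723]);d=np.hypot(*(P[:,:2]-x).T)
def fit(L,th=.0015):
    for _ in range(4):
        A=np.c_[L[:,:2]-x,np.ones(len(L))];k=np.linalg.lstsq(A,L[:,2],rcond=None)[0];e=abs(A@k-L[:,2]);L=L[e<max(th,0)]
    return k.round(4),len(L)
print('lid',fit(P[(d<.053)&(abs(P[:,2]-.106)<.005)]))
b=C[:,2]>C[:,0]+30
print('rim',fit(P[b&(d<.067)&(d>.057)&(abs(P[:,2]-.1)<.005)]))
```

```text
lid (array([-0.0002,  0.0005,  0.1063]), 7044)
rim (array([-0.0005,  0.0006,  0.1003]), 2463)
```

Lid parallel to the rim, 6.0 mm above it (exactly the lid's thickness). Handing in.

```bash
python3 -c "
from h import *
print(env.sign_off())"
```

```text
the job is handed in; nothing more can be done
None
```

The cone is seated in the blue-rimmed pot with its lid flush on the rim, and the job is handed in at about 18.5 s.

- **Fitting:** I gripped the cone by its bar and turned it 63° to match the notches seen by the cameras. I then lowered it until the ears dropped in and let go with it about 7 mm proud.
- **Pressing:** With the fingers shut, I pressed straight down on the middle of the bar. It moved at about 11 N and stopped hard at 31 N, under the 60 N limit.
- **Last checks:** With the gripper clear, the wrist camera put the lid top 6.0 mm above the rim, which is the lid's thickness, and parallel to it within 0.1 mm. The scene and side cameras gave 6.2 and 6.6 mm. The scene camera's coarse fit also hinted at a tilt of about 1°; the finer wrist measurement did not bear this out, so I took it as noise.
- **Surroundings:** Nothing else was touched on purpose. I did not measure the cup, tins, jar and tools again afterwards.

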